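Rack the divider bars bevelled end first

ROBOT

A 6-joint arm with a two-finger parallel gripper is mounted at the origin on a cart in front of the work surface, level with it; the furniture and walls round the work are solid. World frame = base frame: x ahead of the robot, y to its left, z up, the work surface at z = 0. Lengths are in mm, angles in rad, forces in N, time in s.
With the tool pointing down it reaches from about 400 to 925 mm from the base axis. Payload 12.5 kg.
Tool frame: the origin (TCP) lies at the centre of the arm's flange, where the gripper is bolted on; the fingertips stand 190 mm ahead of it and the grasp point (between the pads) lies env.grip_point_offset ahead of it (env.grip_point_offset is the distance from the TCP to the grasp point, in mm); z points along the fingers, x is the direction in which the jaws open and shut, and the axes are right-handed (so a half turn about z gives the same grasp; the last joint's range is limited). The gripper opens to 95 mm and grips with 3 to 60 N. Pads are 20 mm wide; open, the fingers measure 119 mm over their backs; the gripper's body (75 mm by 180 mm) begins 59 mm behind the grasp point.
Start: joints at [-1.212, 0.491, 1.559, -0, 1.092, -0.106], TCP at [280.171, -558.685, 404.761] pointing down, gripper open.
Joint ranges: [-3.1, 3.1], [-0.84, 2.19], [0.05, 2.79], [-1.13, 4.28], [0.06, 2.93], [-2.69, 2.69]. Speed limits (rad/s): [2.22, 2.22, 2.79, 3.14, 3.14, 3.14].

INTERFACE

Orientations are given as [roll, pitch, yaw] about the fixed x, y, z axes, in that order (R = Rz(yaw) Ry(pitch) Rx(roll)).
In Python, from cell import state, read_camera, camera_model, job_done, env gives the robot as it stands.
- The arm moves only by the tool arm_command, never from a script. Its argument "steps" is a list of rows, each a list of 6 numbers: the shift along the tool's x, y, z in cm, then the turn, a rotation vector about the tool's x, y, z in degrees. In form: [[dx, dy, dz, rx, ry, rz], ...]. A call has 1 to 12 rows; each row is the pose to reach, as a shift and turn from the pose commanded when the call began, along the tool's axes at that moment; what a row does not reach only later rows make up. A row lasts 1/12 s, in which the tool goes at most 41.7 mm and 7.16 degrees, less where a joint would pass 70% of its speed; a pose out of reach is approached as far as the arm can. A call with a gripper value outside its range is refused whole. "jaw" is the finger opening in cm, from 0 to 9.51, set as the call begins (left out, the last holds). The fingers move at their own pace and stop on an object; the grip force is fixed at half the most. Time passes only in rows, so rows that repeat a pose let the fingers close. It gives the time, the measured TCP pose, the force and the opening at its end, in the units of the state.
- state(): the state, without advancing time (a new reading comes with each control period).
- read_camera(name): name is "side" or "top" or "wrist"; returns the picture (480x640x3 uint8, red, green, blue); there is no depth.
- camera_model(name): a dict with "K" (3x3 intrinsics, pixels), "xyz" and "rotation" of the camera in the world. Camera axes: x right, y up, looking along -z (the intrinsics and any distortion apply to the point x, -y, -z); pixel columns grow to the right and rows downward; lengths in mm; the calibration is good to about 2 mm. A picture is of the moment at which its call begins: read the wrist's pose just before it. camera_model takes no time and is no camera call; for the wrist camera it gives the pose at the moment of the call.
- job_done(): hands the job in, once; it reports no verdict.
The state is a dict: "t": time; "joints": joint angles; "qvel": joint speeds; "tau": joint torques, N m; "eef_pos": TCP position; "tcp_rot": TCP orientation; "ft_force": force on the tool from outside, world axes, zero at the start; "moment": the same for the moment, N m; "opening": opening from 0.0 (shut) to 1.0 (fully open).
Only numpy, scipy, OpenCV 4.12 (cv2) and the standard library are available. Lean on these libraries where they do the work, as an engineer would, in place of code of your own. Each camera call takes 0.05 s, during which the arm holds its last target. There are 200 camera calls.

TASK

Store all three divider bars of the cold table in the rack's sockets, bevelled end inwards and pushed fully home so that all three red pins stand out at the back. The bevels are underneath, out of sight, so slide each bar in and feel whether it goes fully home or stops short; turn any that stops short end for end and slide it home. Leave the jar, cup and bowl beside the rack standing where they are.

Things in the scene. Friction and masses are not known exactly. Their poses are not given: they have to be found in the camera images.
- rack: Fixed rack, grey plastic on a 260 mm wide steel plate: three parallel lanes along its x axis, a loose bar in each, each ending in a socket. Origin on the counter, middle lane, in the plane of the socket mouths. +x runs along the lanes into the sockets (away from the robot), z up. Lanes at y = +80 (left), 0, -80 mm (right); lane floor 8 mm above the counter. Front at x = -178 mm.
- lip (a point): Top middle of the lip across the front of the lanes (x = -174 to -166 mm in the rack's frame). Lip and lane side guides rise 14 mm above the lane floor and hide the undersides of the bars; the upper 22 mm of each bar stand clear, to be pushed on the near end face or gripped across the width. Guides 31 mm apart, 6 mm thick.
- mouth_middle (a point): Floor of the middle socket's mouth (rack x = 0). Sockets: closed in, 28 mm wide, 38 mm high inside, 40 mm deep; one roof over all, its top 54 mm above the counter, back wall outside at x = 52 mm. In the last 18 mm before the mouth the lane narrows from 31 to 28 mm between walls as high as the socket.
- step (a point): Top front edge of the step in the middle socket; every socket has one: 6.5 mm high, 16 mm long, on the floor against the back wall. A bevelled end passes over it to the back wall (bar's near end face then at rack x = -100 mm: fully home). A square end stops at the step, 16 mm short (near end face at x = -116 mm).
- lane_left (a point): Left lane's floor, 83 mm before its mouth; about under the middle of the left bar at the start. The bars' poses are not given. Each starts lined up in its lane, within 3.5 mm of its centre line, far end 4 to 18 mm before the mouth plane. It slides freely under a push of a few newtons (a brisk first touch may jolt to 10 N or more).
- lane_middle (a point): The same for the middle lane. Bars: aluminium, 140 mm long, 24 wide, 36 high (top 44 mm above the counter), 0.2 to 0.4 kg, centre of mass within 8 mm of the middle, black band 30 mm wide round the middle; alike seen from above.
- lane_right (a point): The same for the right lane. One end of each bar is square, the other bevelled on its underside only: the lower 14 mm of the end face are cut away, sloping to nothing 48 mm along the bar; the upper 22 mm of the end face are whole. Any bar may lie either way round; which one does differs from run to run.
- pin_left (a joint): Red-headed tell-tale pin in the back wall of the left socket (y = +80 mm). Value in m: 0 when its socket is empty or its bar stops short; a bar that is fully home pushes it out backwards (along the rack's +x) to 0.012. Weakly sprung (at most 0.2 N), so it goes back in when the bar is withdrawn.
- pin_middle (a joint): Red-headed tell-tale pin in the back wall of the middle socket (y = 0). Value in m: 0 when its socket is empty or its bar stops short; a bar that is fully home pushes it out backwards (along the rack's +x) to 0.012. Weakly sprung (at most 0.2 N), so it goes back in when the bar is withdrawn.
- pin_right (a joint): Red-headed tell-tale pin in the back wall of the right socket (y = -80 mm). Value in m: 0 when its socket is empty or its bar stops short; a bar that is fully home pushes it out backwards (along the rack's +x) to 0.012. Weakly sprung (at most 0.2 N), so it goes back in when the bar is withdrawn.
- spice_jar: Spice jar with a yellow lid, 44 mm wide, 100 mm tall, standing left of the rack; origin under its centre. Bystander.
- cup: Plain steel cup, 81 mm wide, 99 mm tall, standing right of the rack; origin under its centre. Bystander.
- bowl: Small white bowl, 101 mm wide, 45 mm tall, standing right of the rack, nearer the robot; origin under its centre. Bystander.

How it is judged:
By the outcome, as a careful person would: the job done as asked, in the order asked, and still so for the second after the job is handed in, with the robot touching nothing.
It also fails if it takes over 72 s, if anything falls off the work surface, if the arm or the gripper's body presses on something with over 40 N, if the wrist force passes 120 N, or if a joint passes its speed limit or range.

## Working session

There is one attempt and no reset: what is moved stays moved. The work goes in short steps, Python scripts to look and compute and a tool call to move; the robot and the scene stay as the last step left them, time stands still between calls to the robot, and variables do not carry over. Pictures are saved under pics/ and viewed, about 8 in all and at most 12, crops included, and the job is handed in when it is done.

Besides the shell and the picture viewer there is one more tool, called in YAML: its name, and indented under it one key for each argument. arm_command: Moves the arm, as the interface text tells. Its arguments: {"type":"object","properties":{"steps":{"type":"array"},"jaw":{"type":"number"}},"required":["steps"]}

```bash
ls; mkdir -p pics
python3 - <<'E'
from cell import *
import cv2
s=state();print(s); print(env.grip_point_offset)
for n in("side","top","wrist"):
    m=camera_model(n);print(n,m)
for n in("side","top"):
    cv2.imwrite(f"pics/{n}0.png",read_camera(n)[:,:,::-1])
E
```

```text
pics
{'t': 0.0, 'joints': array([-1.21161811e+00,  4.91583790e-01,  1.55944737e+00, -2.40166505e-05,
        1.09170208e+00, -1.05617147e-01]), 'qvel': array([ 1.73386643e-03,  3.89884898e-04,  9.15205235e-04, -6.29599995e-05,
        1.79414484e-04, -3.63654202e-05]), 'tau': array([-7.49904825e-05, -6.12643576e+01, -2.58180696e+01,  6.92777149e-02,
        4.81838908e-02, -9.21571291e-05]), 'eef_pos': array([ 280.14929481, -558.66512465,  404.14728918]), 'tcp_rot': array([-3.14149359e+00,  1.13647928e-03, -1.10598982e+00]), 'ft_force': array([ 0.98317922, -0.15754302,  0.1312343 ]), 'moment': array([ 0.00673403,  0.0188398 , -0.05267738]), 'opening': 0.9998214510969355}
171.3
side {'K': array([[545.2922651 ,   0.        , 317.8049315 ],
       [  0.        , 545.2922651 , 234.85536774],
       [  0.        ,   0.        ,   1.        ]]), 'xyz': array([603.62961026, 788.67389443, 557.77501327]), 'rotation': array([ 1.02896472, -0.00313009,  3.1127327 ])}
top {'K': array([[454.35049079,   0.        , 318.74923422],
       [  0.        , 454.35049079, 243.62909605],
       [  0.        ,   0.        ,   1.        ]]), 'xyz': array([384.9557429 , -68.51669469, 892.75398177]), 'rotation': array([ 0.25547214, -0.00647687, -1.48370117])}
wrist {'K': array([[383.60515551,   0.        , 314.26523779],
       [  0.        , 383.60515551, 235.71738784],
       [  0.        ,   0.        ,   1.        ]]), 'xyz': array([ 351.30288287, -524.22215486,  383.88917654]), 'rotation': array([-0.28323424,  0.0015423 , -1.10559362])}
```

View pics/top0.png

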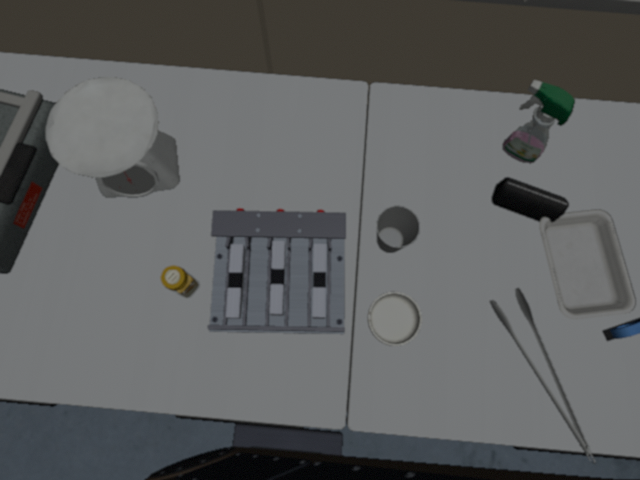

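View pics/side0.png

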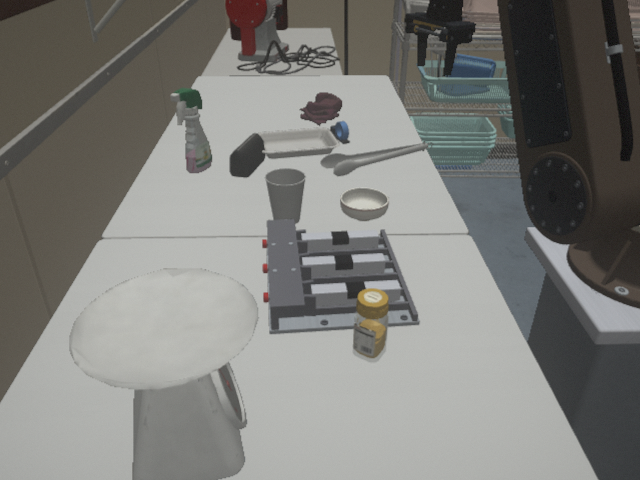

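```bash
cat > h.py <<'E'
from cell import *
import cv2, numpy as np
from scipy.spatial.transform import Rotation as R
def cast(n,px,z,m=None):
    m=m or camera_model(n)
    px=np.atleast_2d(px).astype(float)
    d=np.c_[px,np.ones(len(px))]@np.linalg.inv(m["K"]).T*[1,-1,-1]
    d=d@R.from_euler("xyz",m["rotation"]).as_matrix().T
    return m["xyz"]+d*((z-m["xyz"][2])/d[:,2])[:,None]
def proj(n,P,m=None):
    m=m or camera_model(n)
    c=(np.atleast_2d(P)-m["xyz"])@R.from_euler("xyz",m["rotation"]).as_matrix()*[1,-1,-1]
    u=c@m["K"].T; return u[:,:2]/u[:,2:]
E
python3 - <<'E'
from h import *
im=cv2.imread("pics/top0.png")
print(camera_model("top").keys())
c=cv2.resize(im[195:345,200:360],None,fx=5,fy=5,interpolation=cv2.INTER_CUBIC)[:600*5//4]
c=cv2.resize(im[195:345,200:360],(640,600),interpolation=cv2.INTER_CUBIC)
cv2.imwrite("pics/topc.png",cv2.convertScaleAbs(c,alpha=1.6))
hsv=cv2.cvtColor(im,cv2.COLOR_BGR2HSV)
sub=im[240:325,215:340]
g=cv2.cvtColor(sub,cv2.COLOR_BGR2GRAY); t,m=cv2.threshold(g,0,255,cv2.THRESH_OTSU); print(t)
for k in cv2.findContours(m,cv2.RETR_EXTERNAL,cv2.CHAIN_APPROX_NONE)[0]:
    if cv2.contourArea(k)>100:
        r=cv2.minAreaRect(k+np.array([215,240])); p=cv2.boxPoints(r); print(r); print(cast("top",p,44)[:,:2].round(1).tolist())
rd=((im[:,:,2]>90)&(im[:,:,1]<50)&(im[:,:,0]<50)).astype(np.uint8)
rd[:195]=0;rd[225:]=0
n,_,st,ce=cv2.connectedComponentsWithStats(rd)
for s,q in zip(st[1:],ce[1:]): print(s,q,cast("top",q,26)[:,:2])
E
```

```text
dict_keys(['K', 'xyz', 'rotation'])
79.0
((318.5, 305.5), (37.0, 17.0), 90.0)
[[520.7, -45.6], [523.5, -77.5], [454.9, -83.2], [452.1, -52.0]]
((277.0, 304.0), (40.0, 16.0), 90.0)
[[519.6, 31.9], [522.2, 1.8], [448.1, -6.0], [445.5, 23.4]]
((334.0, 282.0), (84.0, 10.0), 90.0)
[[615.3, -73.8], [617.0, -93.1], [456.8, -105.3], [455.2, -86.9]]
((319.5, 256.0), (32.0, 15.0), 90.0)
[[612.3, -41.1], [614.9, -70.0], [552.2, -75.2], [549.6, -46.8]]
((298.5903625488281, 282.01788330078125), (19.354751586914062, 84.5672378540039), 1.7357045412063599)
[[448.6, -10.9], [609.7, 1.0], [611.8, -36.3], [450.6, -46.5]]
((279.0, 254.0), (28.0, 16.0), 90.0)
[[605.3, 37.9], [608.1, 7.1], [553.2, 1.3], [550.5, 31.6]]
((258.1022644042969, 282.05126953125), (19.397632598876953, 84.83851623535156), 2.6630008220672607)
[[441.9, 64.8], [603.3, 77.7], [604.8, 40.2], [443.4, 29.0]]
((230.0, 282.0), (29.999996185302734, 83.99998474121094), 0.0)
[[436.8, 122.4], [595.7, 145.6], [600.9, 87.9], [441.7, 67.4]]
[238 209   5   2   6] [239.83333333 209.16666667] [[668.20176564 109.74257863]]
[278 210   5   1   5] [280. 210.] [[673.64106289  29.21579361]]
[318 210   5   2   8] [320.    210.625] [[679.49118206 -50.9578205 ]]
```

View pics/topc.png

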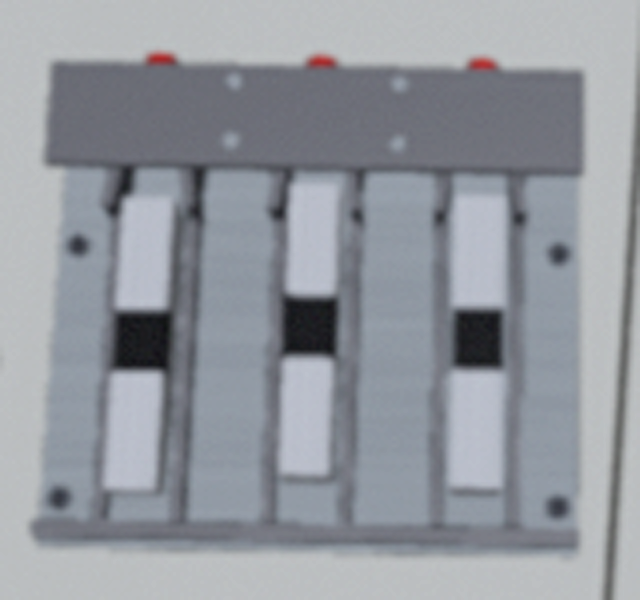

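Run:
```python
from h import *
o=lambda c:(np.array(c,float)+.5)/4-.5+[200,195]
print("roof TL TR BR BL",cast("top",o([(52,63),(583,72),(582,174),(46,163)]),54)[:,:2].round(1).tolist())
print("lip backL backR",cast("top",o([(40,520),(578,530)]),22)[:,:2].round(1).tolist())
b=[[(122,195),(174,197),(155,491),(103,489)],[(291,183),(341,183),(330,478),(280,476)],[(452,194),(507,194),(502,489),(449,490)]]
for k in b:
    p=cast("top",o(k),44)[:,:2]; print("bar",p.round(1).tolist(),p.mean(0).round(1), np.arctan2(*(p[0]+p[1]-p[2]-p[3])[::-1]).round(3))
im=cv2.imread("pics/side0.png")
rd=((im[:,:,2]>100)&(im[:,:,1]<70)&(im[:,:,0]<70)).astype(np.uint8); rd[:220]=0
n,_,st,ce=cv2.connectedComponentsWithStats(rd)
for s,q in zip(st[1:],ce[1:]): print(s,q,cast("side",q,27)[:,:2])
j=cast("top",[(175,278)],100);print("jar",j, "cup",cast("top",[(401,222)],99),"bowl",cast("top",[(394,318)],45))
```

```text
roof TL TR BR BL [[651.9, 156.2], [670.3, -101.0], [619.0, -104.2], [601.7, 151.7]]
lip backL backR [[436.1, 137.3], [453.7, -116.3]]
bar [[591.6, 115.6], [592.9, 90.5], [452.6, 81.1], [451.4, 105.2]] [522.1  98.1] 0.07
bar [[604.8, 35.1], [606.9, 11.1], [465.6, 1.2], [464.5, 24.4]] [535.5  18. ] 0.073
bar [[606.2, -42.8], [608.6, -69.3], [467.6, -78.7], [465.0, -54.3]] [536.8 -61.3] 0.074
[263 240   4   6  18] [264.16666667 242.44444444] [[676.17585798 -67.93411735]]
[264 265   3   6  18] [265.  267.5] [[670.23744575  13.70822113]]
[264 293   4   7  27] [265.55555556 296.11111111] [[665.01927882  94.08242723]]
jar [[506.72416644 191.61611999 100.        ]] cup [[ 646.05271727 -202.02601724   99.        ]] bowl [[ 476.59896227 -205.87821932   45.        ]]
```

```bash
cat >> h.py <<'E'
O=np.array([610.,23.]); YAW=0.071
def rk(x,y):  # rack -> world xy
    c,s=np.cos(YAW),np.sin(YAW); return O+[c*x-s*y,s*x+c*y]
def inrack(p):
    c,s=np.cos(YAW),np.sin(YAW); d=np.asarray(p)[...,:2]-O; return np.stack([c*d[...,0]+s*d[...,1],-s*d[...,0]+c*d[...,1]],-1)
def plan(x,y,tip,flip=0):
    "row from the present pose to rack x,y, tip height, yaw YAW-pi/2 (+pi if flip)"
    s=state(); A=R.from_euler("xyz",s["tcp_rot"]); B=R.from_euler("xyz",[np.pi,0,YAW-np.pi/2+flip*np.pi])
    d=A.inv().apply(np.r_[rk(x,y),tip+190]-s["eef_pos"])/10
    print("row",d.round(2).tolist(),np.degrees((A.inv()*B).as_rotvec()).round(1).tolist())
def where():
    s=state(); print("t %.2f rack %s tip %.1f yaw %.3f f %s op %.2f"%(s["t"],inrack(s["eef_pos"]).round(1),s["eef_pos"][2]-190,s["tcp_rot"][2],s["ft_force"].round(1),s["opening"]))
E
python3 -c "
from h import *
plan(-140,0,214); where()"
```

```text
row [-42.58, -42.63, 0.07] [0.0, 0.1, 22.6]
t 0.10 rack [-370.3 -556.8] tip 214.2 yaw -1.106 f [ 0.1 -0.7 -0.5] op 1.00
```

arm_command:
  steps:
    - [-42.6,-42.6,0,0,0,22.6]
    - [-42.6,-42.6,0,0,0,22.6]
    - [-42.6,-42.6,0,0,0,22.6]
    - [-42.6,-42.6,0,0,0,22.6]
    - [-42.6,-42.6,0,0,0,22.6]
    - [-42.6,-42.6,0,0,0,22.6]
    - [-42.6,-42.6,0,0,0,22.6]
    - [-42.6,-42.6,0,0,0,22.6]
    - [-42.6,-42.6,0,0,0,22.6]
    - [-42.6,-42.6,0,0,0,22.6]
    - [-42.6,-42.6,0,0,0,22.6]
    - [-42.6,-42.6,0,0,0,22.6]
  jaw: 0

```text
t: 1.1
eef_pos: [437.8, -82.1, 404.8]
tcp_rot: [-3.141, -0.0, -1.501]
ft_force: [1.3, -0.4, 1.5]
opening: 0.214
```

```bash
python3 -c "
from h import *
where();plan(-140,0,214)"
```

```text
t 1.10 rack [-179.2  -92.7] tip 214.8 yaw -1.501 f [ 1.3 -0.4  1.5] op 0.21
row [-9.27, -3.91, 0.08] [-0.0, -0.0, -0.1]
```

arm_command:
  steps:
    - [-6,-3,0,0,0,0]
    - [-6,-3,0,0,0,0]
    - [-6,-3,0,0,0,0]
    - [-6,-3,0,0,0,0]

```text
t: 1.43
eef_pos: [463.6, -21.1, 404.5]
tcp_rot: [3.141, -0.0, -1.497]
ft_force: [-0.6, -0.7, 0.1]
opening: 0.008
```

Run:
```python
from h import *
import json
where();m=camera_model("wrist");im=read_camera("wrist");cv2.imwrite("pics/w1.png",im[:,:,::-1]);where()
json.dump({k:np.asarray(v).tolist() for k,v in m.items()},open("w1.json","w"))
```

```text
t 1.43 rack [-149.2  -33.6] tip 214.5 yaw -1.497 f [-0.6 -0.7  0.1] op 0.01
t 1.48 rack [-149.5  -34.5] tip 214.5 yaw -1.499 f [-0.   0.4  0.9] op 0.00
```

View pics/w1.png

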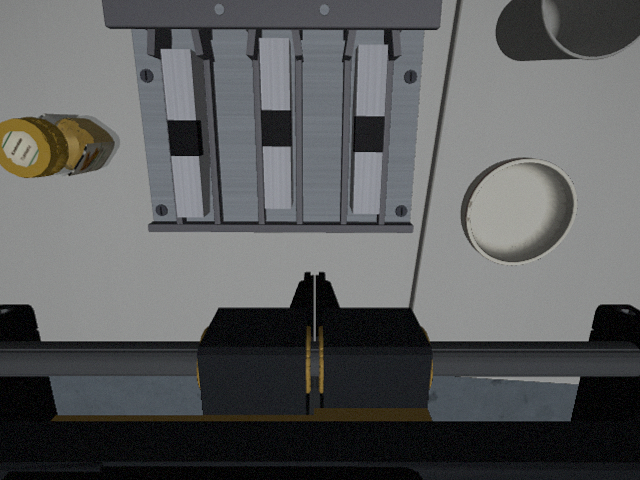

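Run:
```python
from h import *
import json
m={k:np.array(v) for k,v in json.load(open("w1.json")).items()}
def f(n,p,z): print(n,inrack(cast("wrist",p,z,m)).round(1).tolist())
f("roof front",[(105,27),(440,27)],54)
f("lip inner",[(150,223),(412,223)],22); f("lip outer",[(149,232),(413,232)],22)
f("mid bar",[(259,38),(289,38),(264,209),(291,209)],44)
f("left bar",[(162,50),(190,50),(175,218)],44)
f("right",[(357,45),(389,45),(353,213),(381,213)],44)
f("mid guides near",[(262,222),(301,222),],22)
f("jar top",[(25,147)],100);f("bowl",[(520,211)],45);f("cup",[(598,10)],99)
for x,y in((-152,80),(-146,0),(-150,-80)): pass
plan(-182,80,80)
```

```text
roof front [[1.7, 127.8], [2.3, -131.4]]
lip inner [[-163.0, 125.5], [-162.3, -129.8]]
lip outer [[-172.1, 127.5], [-171.4, -131.4]]
mid bar [[-3.8, 10.2], [-3.7, -13.9], [-144.0, 11.0], [-143.9, -13.5]]
left bar [[-12.8, 89.1], [-12.7, 66.4], [-152.6, 92.4]]
right [[-8.7, -68.6], [-8.6, -94.4], [-147.5, -69.7], [-147.4, -95.1]]
mid guides near [[-161.7, 16.3], [-161.6, -21.7]]
jar top [[-86.5, 174.8]]
bowl [[-144.9, -220.5]]
cup [[2.9, -221.6]]
row [-11.45, 3.24, 13.45] [0.0, -0.0, 0.0]
```

```bash
sed -i 's/^O=.*/O=np.array([612.,21.5]); YAW=0.071/; ' h.py; sed -i 's/; YAW=0.071; YAW=0.071/; YAW=0.071/' h.py; python3 -c "
from h import *
where();plan(-182,80,32)"
```

```text
t 1.48 rack [-151.4  -32.9] tip 214.5 yaw -1.499 f [-0.   0.4  0.9] op 0.00
row [-11.29, 3.04, 18.25] [0.0, -0.0, 0.0]
```

arm_command:
  steps:
    - [-11.3,3.0,10,0,0,0]
    - [-11.3,3.0,10,0,0,0]
    - [-11.3,3.0,10,0,0,0]
    - [-11.3,3.0,10,0,0,0]
    - [-11.3,3.0,18.2,0,0,0]
    - [-11.3,3.0,18.2,0,0,0]
    - [-11.3,3.0,18.2,0,0,0]
    - [-11.3,3.0,18.2,0,0,0]
    - [-11.3,3.0,18.2,0,0,0]

```text
t: 2.23
eef_pos: [426.1, 87.6, 224.3]
tcp_rot: [-3.14, -0.0, -1.502]
ft_force: [-0.7, -0.5, 1.0]
opening: 0.001
```

```bash
python3 -c "
from h import *
where();plan(-182,80,32)"
```

```text
t 2.23 rack [-180.8   79.1] tip 34.3 yaw -1.502 f [-0.7 -0.5  1. ] op 0.00
row [-0.09, 0.12, 0.23] [-0.1, -0.0, -0.1]
```

arm_command:
  steps:
    - [0,-0.8,0,0,0,0]
    - [0,-1.1,0,0,0,0]
    - [0,-1.4,0,0,0,0]
    - [0,-1.7,0,0,0,0]
    - [0,-2.0,0,0,0,0]
    - [0,-2.4,0,0,0,0]
    - [0,-2.8,0,0,0,0]
    - [0,-3.2,0,0,0,0]
    - [0,-3.6,0,0,0,0]
    - [0,-4.0,0,0,0,0]
    - [0,-4.4,0,0,0,0]
    - [0,-4.8,0,0,0,0]

```text
t: 3.23
eef_pos: [473.9, 91.8, 222.6]
tcp_rot: [3.141, -0.0, -1.5]
ft_force: [-3.1, 0.6, 1.4]
opening: 0.006
```

arm_command:
  steps:
    - [0,-0.3,0,0,0,0]
    - [0,-0.6,0,0,0,0]
    - [0,-0.9,0,0,0,0]

```text
t: 3.48
eef_pos: [480.6, 92.3, 222.4]
tcp_rot: [3.133, -0.0, -1.5]
ft_force: [-27.0, -4.3, 22.9]
opening: 0.005
```

```bash
python3 -c "
from h import *
where()"
```

```text
t 3.48 rack [-126.1   80. ] tip 32.4 yaw -1.500 f [-27.   -4.3  22.9] op 0.01
```

arm_command:
  steps:
    - [0,1.0,0,0,0,0]
    - [0,1.0,-3,0,0,0]
    - [0,1.0,-4.5,0,0,0]
    - [0,-3,-4.5,0,0,0]
    - [0,-7,-4.5,0,0,0]
    - [0,-8,-4.5,0,0,0]
    - [0,-8,-4.5,0,0,0]
    - [0,-8,-4.5,0,0,0]
  jaw: 5

```text
t: 4.15
eef_pos: [562.0, 98.0, 267.2]
tcp_rot: [3.141, -0.0, -1.5]
ft_force: [-0.0, -0.1, 0.2]
opening: 0.497
```

Run:
```python
from h import *
m=camera_model("wrist");where();plan(-46,80,28)
cv2.imwrite("pics/w2.png",read_camera("wrist")[:,:,::-1])
t=camera_model("top");im=read_camera("top")
c=cv2.resize(im[195:345,200:360],(640,600),interpolation=cv2.INTER_CUBIC)
cv2.imwrite("pics/t2.png",cv2.convertScaleAbs(c,alpha=1.6)[:,:,::-1])
```

```text
t 4.15 rack [-44.5  79.9] tip 77.2 yaw -1.500 f [-0.  -0.1  0.2] op 0.50
row [-0.02, 0.15, 4.92] [0.0, -0.0, -0.0]
```

View pics/w2.png

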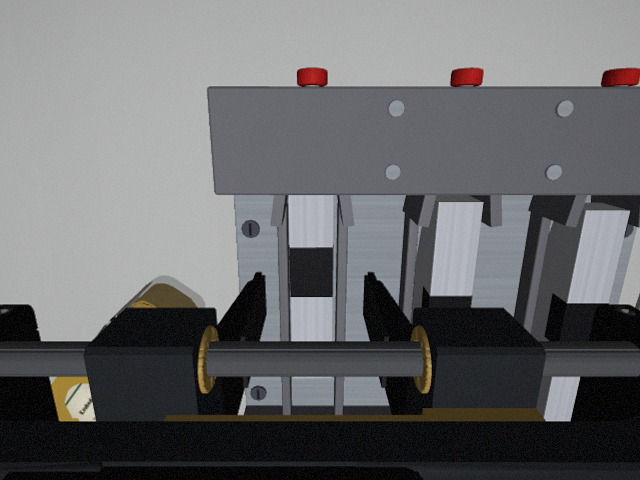

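Run:
```python
from h import *
m=camera_model("wrist")
f=lambda n,p,z: print(n,inrack(cast("wrist",p,z,m)).round(1).tolist())
f("band",[(290,247),(331,247),(291,297),(333,297)],44)
f("roof L",[(208,87),(215,193)],54)
f("guides out/in",[(280,300),(345,300),(288,300),(336,300)],22)
```

```text
band [[-31.7, 92.4], [-31.7, 69.6], [-62.1, 92.4], [-62.1, 68.1]]
roof L [[50.7, 128.9], [0.3, 129.3]]
guides out/in [[-74.7, 100.9], [-74.7, 59.2], [-74.7, 95.8], [-74.7, 64.9]]
```

arm_command:
  steps:
    - [0,0.25,3,0,0,0]
    - [0,0.25,4.9,0,0,0]
    - [0,0.25,4.9,0,0,0]
    - [0,0.25,4.9,0,0,0]

```text
t: 4.58
eef_pos: [559.2, 97.8, 218.5]
tcp_rot: [3.14, -0.0, -1.5]
ft_force: [0.8, -0.8, 0.2]
opening: 0.526
```

arm_command:
  steps:
    - [0,0,0,0,0,0]
    - [0,0,0,0,0,0]
    - [0,0,0,0,0,0]
    - [0,0,0,0,0,0]
    - [0,0,0,0,0,0]
    - [0,0,0,0,0,0]
  jaw: 1.5

```text
t: 5.08
eef_pos: [559.8, 98.0, 219.4]
tcp_rot: [-3.141, 0.0, -1.5]
ft_force: [-1.6, 2.4, 6.4]
opening: 0.25
```

```bash
python3 -c "
from h import *
where()"
```

```text
t 5.08 rack [-46.7  80. ] tip 29.4 yaw -1.500 f [-1.6  2.4  6.4] op 0.25
```

arm_command:
  steps:
    - [0,0.6,0,0,0,0]
    - [0,1.3,0,0,0,0]
    - [0,2.0,0,0,0,0]
    - [0,2.7,0,0,0,0]
    - [0,3.4,0,0,0,0]
    - [0,4.1,0,0,0,0]
    - [0,4.1,0,0,0,0]
    - [0,4.1,-1,0,0,0]
    - [0,4.1,-2.5,0,0,0]
    - [0,4.1,-5,0,0,0]
    - [0,4.1,-8,0,0,0]
    - [0,4.1,-11,0,0,0]

```text
t: 6.08
eef_pos: [518.1, 94.9, 329.7]
tcp_rot: [3.139, -0.0, -1.501]
ft_force: [0.5, -0.1, -2.0]
opening: 0.251
```

```bash
python3 -c "
from h import *
where()"
```

```text
t 6.08 rack [-88.5  79.9] tip 139.7 yaw -1.501 f [ 0.5 -0.1 -2. ] op 0.25
```

arm_command:
  steps:
    - [0,0,-0.5,0,0,-5]
    - [0,0,-1,0,0,-12]
    - [0,0,-1,0,0,-19]
    - [0,0,-1,0,0,-26]
    - [0,0,-1,0,0,-33]
    - [0,0,-1,0,0,-40]
    - [0,0,-1,0,0,-47]
    - [0,0,-1,0,0,-54]
    - [0,0,-1,0,0,-61]
    - [0,0,-1,0,0,-68]
    - [0,0,-1,0,0,-75]
    - [0,0,-1,0,0,-82]

```text
t: 7.08
eef_pos: [518.2, 94.9, 338.8]
tcp_rot: [3.141, 0.002, -0.063]
ft_force: [-0.5, 0.2, -3.3]
opening: 0.251
```

arm_command:
  steps:
    - [0,0,0,0,0,-7]
    - [0,0,0,0,0,-14]
    - [0,0,0,0,0,-21]
    - [0,0,0,0,0,-28]
    - [0,0,0,0,0,-35]
    - [0,0,0,0,0,-42]
    - [0,0,0,0,0,-49]
    - [0,0,0,0,0,-56]
    - [0,0,0,0,0,-63]
    - [0,0,0,0,0,-70]
    - [0,0,0,0,0,-77]
    - [0,0,0,0,0,-84]

```text
t: 8.08
eef_pos: [518.2, 94.9, 338.8]
tcp_rot: [-3.14, 0.0, 1.403]
ft_force: [-0.6, 0.0, -3.0]
opening: 0.252
```

arm_command:
  steps:
    - [0,0,0,0,0,-7]
    - [0,0,0,0,0,-14]
    - [0,0,0,0,0,-14]
    - [0,0,0,0,0,-14]

```text
t: 8.42
eef_pos: [518.4, 94.9, 338.8]
tcp_rot: [-3.141, 0.0, 1.637]
ft_force: [0.4, 0.3, -1.9]
opening: 0.251
```

Run:
```python
from h import *
where();plan(-88,80,29,1)
m=camera_model("wrist");im=read_camera("wrist")
cv2.imwrite("pics/w3.png",im[:,:,::-1])
```

```text
t 8.42 rack [-88.1  79.9] tip 148.8 yaw 1.637 f [ 0.4  0.3 -1.9] op 0.25
row [0.01, 0.03, 11.98] [-0.1, 0.0, -0.3]
```

View pics/w3.png

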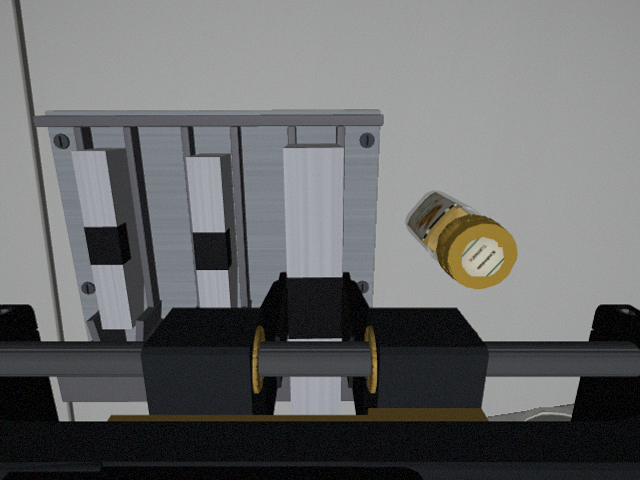

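arm_command:
  steps:
    - [0,0,3,0,0,-0.3]
    - [0,0,6,0,0,-0.3]
    - [0,0,8.5,0,0,-0.3]
    - [0,0,9.5,0,0,-0.3]
    - [0,0,10.2,0,0,-0.3]
    - [0,0,10.8,0,0,-0.3]
    - [0,0,11.3,0,0,-0.3]
    - [0,0,11.7,0,0,-0.3]
    - [0,0,11.9,0,0,-0.3]
    - [0,0,11.9,0,0,-0.3]

```text
t: 9.3
eef_pos: [518.9, 95.0, 219.9]
tcp_rot: [3.141, 0.0, 1.646]
ft_force: [0.4, 0.5, -2.3]
opening: 0.249
```

```bash
python3 -c "
from h import *
where()"
```

```text
t 9.30 rack [-87.7  79.9] tip 29.9 yaw 1.646 f [ 0.4  0.5 -2.3] op 0.25
```

arm_command:
  steps:
    - [0,0,0,0,0,0]
    - [0,0,0,0,0,0]
    - [0,0,0,0,0,0]
    - [0,0,-2,0,0,0]
    - [0,0,-4,0,0,0]
    - [0,-4,-4,0,0,0]
    - [0,-8,-4,0,0,0]
    - [0,-9.4,-4,0,0,0]
    - [0,-9.4,-4,0,0,0]
  jaw: 5

```text
t: 10.05
eef_pos: [422.4, 87.8, 260.2]
tcp_rot: [-3.14, 0.0, 1.647]
ft_force: [1.5, 0.7, 0.3]
opening: 0.528
```

arm_command:
  steps:
    - [0,0,0,0,0,0]
    - [0,0,0,0,0,0]
    - [0,0,0,0,0,0]
    - [0,0,3.7,0,0,0]
    - [0,0,3.7,0,0,0]
    - [0,0,3.7,0,0,0]
    - [0,0,3.7,0,0,0]
  jaw: 0

```text
t: 10.63
eef_pos: [425.6, 87.9, 223.2]
tcp_rot: [-3.141, 0.0, 1.646]
ft_force: [-0.5, -0.2, 0.7]
opening: 0.091
```

```bash
python3 -c "
from h import *
where()"
```

```text
t 10.63 rack [-181.3   79.5] tip 33.2 yaw 1.646 f [-0.5 -0.2  0.7] op 0.09
```

arm_command:
  steps:
    - [0,0.8,0,0,0,0]
    - [0,1.1,0,0,0,0]
    - [0,1.4,0,0,0,0]
    - [0,1.7,0,0,0,0]
    - [0,2.0,0,0,0,0]
    - [0,2.4,0,0,0,0]
    - [0,2.8,0,0,0,0]
    - [0,3.2,0,0,0,0]
    - [0,3.6,0,0,0,0]
    - [0,4.0,0,0,0,0]
    - [0,4.4,0,0,0,0]
    - [0,4.8,0,0,0,0]

```text
t: 11.63
eef_pos: [473.4, 91.5, 222.7]
tcp_rot: [-3.141, 0.0, 1.646]
ft_force: [-4.4, -0.8, 3.1]
opening: 0.004
```

arm_command:
  steps:
    - [0,0.4,0,0,0,0]
    - [0,0.8,0,0,0,0]
    - [0,1.1,0,0,0,0]

```text
t: 11.88
eef_pos: [484.5, 92.3, 222.7]
tcp_rot: [3.141, 0.0, 1.646]
ft_force: [-3.0, -0.3, 2.1]
opening: 0.008
```

arm_command:
  steps:
    - [0,0.3,0,0,0,0]
    - [0,0.6,0,0,0,0]
    - [0,0.8,0,0,0,0]
    - [0,1.0,0,0,0,0]
    - [0,1.1,0,0,0,0]
    - [0,1.2,0,0,0,0]

```text
t: 12.38
eef_pos: [495.3, 93.2, 222.6]
tcp_rot: [-3.139, 0.0, 1.646]
ft_force: [-11.6, -1.8, 11.5]
opening: 0.006
```

```bash
python3 -c "
from h import *
where()"
```

```text
t 12.38 rack [-111.4   79.8] tip 32.6 yaw 1.646 f [-11.6  -1.8  11.5] op 0.01
```

arm_command:
  steps:
    - [0,0.15,0,0,0,0]
    - [0,0.3,0,0,0,0]
    - [0,0.3,0,0,0,0]

```text
t: 12.63
eef_pos: [496.5, 93.3, 222.6]
tcp_rot: [-3.132, 0.0, 1.647]
ft_force: [-19.5, -3.5, 16.9]
opening: 0.004
```

```bash
python3 -c "
from h import *
where();plan(-182,0,33,1)"
```

```text
t 12.63 rack [-110.1   79.8] tip 32.6 yaw 1.647 f [-19.5  -3.5  16.9] op 0.00
row [-7.95, -7.23, 0.02] [-0.5, 0.0, 0.3]
```

arm_command:
  steps:
    - [0,-3,0,0,0,0.3]
    - [0,-6.2,0,0,0,0.3]
    - [0,-6.7,0,0,0,0.3]
    - [-4,-6.7,0,0,0,0.3]
    - [-7.9,-6.7,0,0,0,0.3]
    - [-7.9,-6.7,0,0,0,0.3]
    - [-7.9,-6.2,0,0,0,0.3]
    - [-7.9,-6.2,0,0,0,0.3]

```text
t: 13.3
eef_pos: [444.3, 9.9, 222.8]
tcp_rot: [3.14, 0.0, 1.64]
ft_force: [-0.7, 0.2, 0.4]
opening: 0.003
```

```bash
python3 -c "
from h import *
where()"
```

```text
t 13.30 rack [-168.1    0.3] tip 32.8 yaw 1.640 f [-0.7  0.2  0.4] op 0.00
```

arm_command:
  steps:
    - [0,0.5,0,0,0,0]
    - [0,0.9,0,0,0,0]
    - [0,1.2,0,0,0,0]
    - [0,1.5,0,0,0,0]
    - [0,1.9,0,0,0,0]
    - [0,2.3,0,0,0,0]
    - [0,2.7,0,0,0,0]
    - [0,3.1,0,0,0,0]
    - [0,3.5,0,0,0,0]
    - [0,3.9,0,0,0,0]
    - [0,4.2,0,0,0,0]
    - [0,4.5,0,0,0,0]

```text
t: 14.3
eef_pos: [488.3, 13.2, 222.6]
tcp_rot: [3.142, 0.0, 1.641]
ft_force: [-2.2, -0.5, 0.2]
opening: 0.002
```

```bash
python3 -c "
from h import *
where()"
```

```text
t 14.30 rack [-124.     0.5] tip 32.6 yaw 1.641 f [-2.2 -0.5  0.2] op 0.00
```

arm_command:
  steps:
    - [0,0.3,0,0,0,0]
    - [0,0.6,0,0,0,0]

```text
t: 14.47
eef_pos: [494.2, 13.6, 222.7]
tcp_rot: [-3.142, 0.0, 1.641]
ft_force: [-2.8, -0.5, -0.7]
opening: 0.002
```

arm_command:
  steps:
    - [0,0.3,0,0,0,0]
    - [0,0.6,0,0,0,0]
    - [0,0.8,0,0,0,0]
    - [0,0.9,0,0,0,0]

```text
t: 14.8
eef_pos: [501.6, 14.2, 222.6]
tcp_rot: [-3.135, -0.001, 1.642]
ft_force: [-18.4, -5.9, 12.6]
opening: 0.004
```

```bash
python3 -c "
from h import *
where()"
```

```text
t 14.80 rack [-110.7    0.5] tip 32.6 yaw 1.642 f [-18.4  -5.9  12.6] op 0.00
```

arm_command:
  steps:
    - [0,0.15,0,0,0,0]
    - [0,0.2,0,0,0,0]
    - [0,0.2,0,0,0,0]

```text
t: 15.05
eef_pos: [502.3, 14.2, 222.6]
tcp_rot: [-3.132, -0.001, 1.642]
ft_force: [-22.5, -6.2, 16.6]
opening: 0.006
```

arm_command:
  steps:
    - [0,-3,0,0,0,0]
    - [0,-6.2,0,0,0,0]
    - [0,-6.7,0,0,0,0]
    - [-4,-6.7,0,0,0,0]
    - [-8.0,-6.7,0,0,0,0]
    - [-8.0,-6.7,0,0,0,0]
    - [-8.0,-6.2,0,0,0,0]
    - [-8.0,-6.2,0,0,0,0]

```text
t: 15.72
eef_pos: [449.8, -69.9, 222.8]
tcp_rot: [3.14, 0.001, 1.64]
ft_force: [0.2, 0.4, -0.4]
opening: 0.002
```

```bash
python3 -c "
from h import *
where()"
```

```text
t 15.72 rack [-168.3  -79.7] tip 32.8 yaw 1.640 f [ 0.2  0.4 -0.4] op 0.00
```

arm_command:
  steps:
    - [0,0.5,0,0,0,0]
    - [0,0.9,0,0,0,0]
    - [0,1.2,0,0,0,0]
    - [0,1.5,0,0,0,0]
    - [0,1.9,0,0,0,0]
    - [0,2.3,0,0,0,0]
    - [0,2.7,0,0,0,0]
    - [0,3.1,0,0,0,0]
    - [0,3.5,0,0,0,0]
    - [0,3.9,0,0,0,0]
    - [0,4.2,0,0,0,0]
    - [0,4.5,0,0,0,0]

```text
t: 16.72
eef_pos: [493.9, -66.6, 222.7]
tcp_rot: [-3.141, 0.0, 1.641]
ft_force: [-4.0, -0.5, 2.9]
opening: 0.004
```

```bash
python3 -c "
from h import *
where()"
```

```text
t 16.72 rack [-124.1  -79.5] tip 32.7 yaw 1.641 f [-4.  -0.5  2.9] op 0.00
```

arm_command:
  steps:
    - [0,0.3,0,0,0,0]
    - [0,0.6,0,0,0,0]

```text
t: 16.88
eef_pos: [499.8, -66.2, 222.7]
tcp_rot: [3.142, 0.0, 1.641]
ft_force: [-3.0, -1.2, 1.4]
opening: 0.001
```

```bash
python3 -c "
from h import *
where()"
```

```text
t 16.88 rack [-118.1  -79.5] tip 32.7 yaw 1.641 f [-3.  -1.2  1.4] op 0.00
```

Past the step with little force; push on home.

arm_command:
  steps:
    - [0,0.3,0,0,0,0]
    - [0,0.6,0,0,0,0]
    - [0,0.8,0,0,0,0]
    - [0,1.0,0,0,0,0]
    - [0,1.1,0,0,0,0]
    - [0,1.1,0,0,0,0]

```text
t: 17.38
eef_pos: [507.9, -65.7, 222.6]
tcp_rot: [-3.132, -0.002, 1.642]
ft_force: [-26.8, -9.2, 17.8]
opening: 0.006
```

```bash
python3 -c "
from h import *
where()"
```

```text
t 17.38 rack [-110.   -79.6] tip 32.6 yaw 1.642 f [-26.8  -9.2  17.8] op 0.01
```

arm_command:
  steps:
    - [0,-3,0,0,0,0]
    - [0,-6,0,0,0,0]
    - [0,-6.7,0,0,0,0]
    - [0,-6.7,-4,0,0,0]
    - [0,-6.7,-8,0,0,0]
    - [0,-6.7,-12,0,0,0]
    - [0,-6.7,-16,0,0,0]
    - [0,-6.7,-18,0,0,0]
    - [0,-6.7,-18,0,0,0]
    - [0,-6.7,-18,0,0,0]
    - [0,-6.7,-18,0,0,0]

```text
t: 18.3
eef_pos: [443.9, -70.1, 402.1]
tcp_rot: [-3.142, -0.0, 1.641]
ft_force: [0.4, -0.0, 0.2]
opening: 0.004
```

Run:
```python
from h import *
where()
a=cv2.imread("pics/side0.png"); b=read_camera("side")[:,:,::-1]; w=read_camera("wrist")[:,:,::-1]; t=read_camera("top")[:,:,::-1]
cr=lambda i:cv2.resize(i[205:335,235:425],(400,274),interpolation=cv2.INTER_CUBIC)
ct=cv2.resize(t[150:360,150:430],(400,300))
out=np.vstack([np.hstack([cr(a),cr(b)]),np.hstack([ct,cv2.resize(w,(400,300))])])
cv2.imwrite("pics/end.png",out)
for im in(a,b):
    im=im.astype(int);rd=((im[:,:,2]>100)&(im[:,:,1]<70)&(im[:,:,0]<70)).astype(np.uint8); rd[:220]=0
    n,_,st,ce=cv2.connectedComponentsWithStats(rd); print(st[1:].tolist())
```

```text
t 18.30 rack [-174.2  -79.5] tip 212.1 yaw 1.641 f [ 0.4 -0.   0.2] op 0.00
[[263, 240, 4, 6, 18], [264, 265, 3, 6, 18], [264, 293, 4, 7, 27]]
[[256, 241, 4, 5, 12], [257, 265, 3, 6, 18], [257, 294, 4, 7, 23]]
```

View pics/end.png

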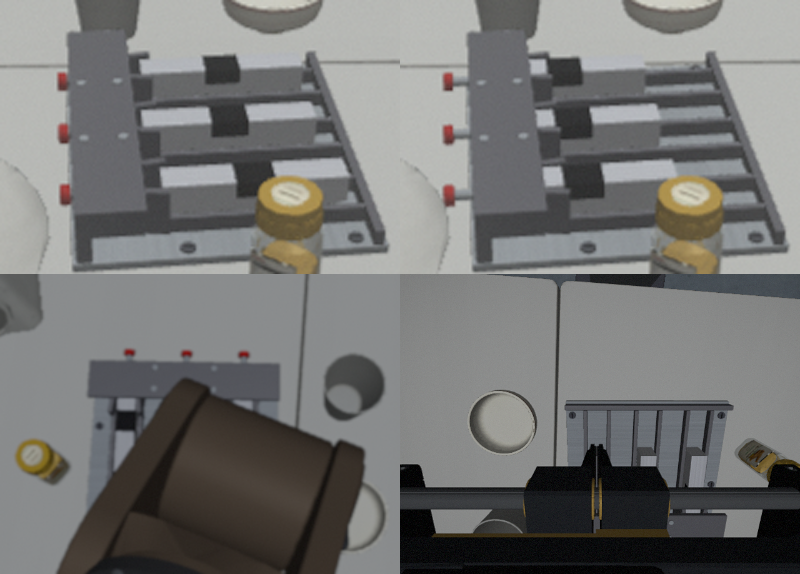

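All three red pins stand out by about 7 px in the side view compared with the start (columns 263–264 then, 256–257 now). The jar, cup and bowl stand where they were, and the robot is clear.

```bash
python3 -c "
from cell import *
print(job_done())"
```

```text
the job is handed in; nothing more can be done
None
```

All three divider bars are fully home in their sockets, and I handed the job in at about 18 s of the 72 s allowed.

- **Left bar:** it stopped short at about 27 N. I gripped it at its band, drew it back, lifted it, turned it end for end, set it back in its lane and pushed it home. It went 16.0 mm further than the first time.
- **Middle and right bars:** each passed the step with only a few newtons and stopped firmly at the back wall. They ended at the same depth as the left bar, within about 1 mm.

**Last checks:** the side camera shows all three red pins standing out, about 7 px further than at the start, and the top camera also shows them out. The jar, cup and bowl look upright and where they were. I judged that by eye and did not measure it. The wrist force was near zero, with the gripper about 21 cm above the counter, touching nothing.

**Disagreement:** the wrist and top cameras differed by about 2 mm on where the rack stands. I used the wrist camera's position, and the contact points confirmed it to about 1 mm. No check failed.

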